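# Complete the cutlery caddy

### The job

The white two-bay caddy tray must carry one steel and one red cutlery holder. See which kind already stands in it, take the washed holder of the missing kind, which is drying upside down on the dark mat, turn it right way up (mouth up) and stand it in the free bay; the piece of pumpkin lying in that bay goes into the blue scrap basket. Use only a washed holder: leave the other washed holder as it is on the mat, and do not shift or tip the filled holders, the bottle or the cup.

Things in the scene. Friction and masses are not known exactly. Their poses are not given: they have to be found in the camera images.
- washed_steel: empty square cutlery holder, bare steel: 54 x 54 mm outside, 108 mm tall, walls 4 mm, 0.10 to 0.20 kg. Starts upside down on the mat, about 0.27 m left or right of the red one. Origin: centre of the open mouth's rim plane; z runs from the mouth to the closed base (up at the start, down once the holder is upright); x, y normal to its walls
- washed_steel_base (a point): centre of the closed base's outer face of the washed steel holder, 108 mm from its origin along its z
- washed_red: empty square cutlery holder, red plastic: 54 x 54 mm outside, 108 mm tall, walls 4 mm, 0.10 to 0.20 kg. Starts upside down on the mat, about 0.27 m left or right of the steel one. Origin: centre of the open mouth's rim plane; z runs from the mouth to the closed base (up at the start, down once the holder is upright); x, y normal to its walls
- washed_red_base (a point): centre of the closed base's outer face of the washed red holder, 108 mm from its origin along its z
- filled_steel: bare steel cutlery holder with chopsticks and spoons up to 0.20 m high, same body (54 x 54 x 108 mm), 0.3 kg. It stands either in the caddy's taken bay or, set aside for another table, on a wooden board at the far left. Origin: centre of its underside; z up
- filled_red: red plastic cutlery holder with chopsticks and spoons up to 0.20 m high, same body (54 x 54 x 108 mm), 0.3 kg. It stands either in the caddy's taken bay or, set aside for another table, on a wooden board at the far left. Origin: centre of its underside; z up
- caddy: white tray, fixed, 140 x 310 mm outside (x, y), rim and middle divider 20 mm high, walls and floor 5 mm, split into two bays of 130 x 147 mm. Origin: centre of its underside, on the table; y along its long side, free bay at +y, taken bay at -y
- free_bay (a point): centre of the floor (top face, 5 mm above the table) of the free bay, where the missing holder goes; axes as the caddy's
- taken_bay (a point): centre of the floor of the other bay, in which a filled holder stands
- chunk: offcut of pumpkin lying in the free bay, yellow with a dark green rind on top: 50 mm along x, 30 mm along y, 26 mm high, rigid, about 30 g. Origin: centre of its underside
- basket: round blue scrap basket, open at the top, fixed to the table: 150 mm wide at the foot, 210 mm at the rim, 75 mm high, floor 5 mm; a few small scraps lie on its floor. Origin: centre of its underside
- mat: dark rubber drying mat, fixed, 240 x 380 mm (x, y), 4 mm thick, on which the washed holders stand; there is room on it between or beside them to lay one on its side. Origin: centre of its underside
- bottle: amber sauce bottle, 56 mm wide, 190 mm tall, behind the work area; leave it alone. Origin: centre of its underside
- cup: steel water cup, 72 mm wide at the rim, 78 mm tall, behind the work area; leave it alone. Origin: centre of its underside
Not all that is in view belongs to the job. Leave any pink look-alike of the filled_steel alone. Leave any purple look-alike of the filled_red alone.

How it is judged:
By the outcome, as a careful person would: the job done as asked, in the order asked, and still so for the second after the job is handed in, with the robot touching nothing.
It also fails if it takes over 72 s, if anything falls off the work surface, if the arm or the gripper's body presses on something with over 40 N, if the wrist force passes 120 N, or if a joint passes its speed limit or range.

### The arm

A 6-joint arm with a two-finger parallel gripper is mounted at the origin on the work surface. World frame = base frame: x ahead of the robot, y to its left, z up, the work surface at z = 0. Lengths are in mm, angles in degrees, forces in N, time in s.
With the tool pointing down it reaches from about 300 to 850 mm from the base axis. Payload 4.2 kg.
Tool frame: the origin (TCP) lies midway between the tips of the shut fingers; the grasp point (between the pads) lies 19 mm behind it (env.hold_point_z is the z of the grasp point in the tool frame, in mm); z points along the fingers, y is the direction in which the jaws open and shut (so a half turn about z gives the same grasp; the last joint's range is limited). The gripper opens to 91 mm and grips with 3 to 60 N. Pads are 32 mm wide; open, the fingers measure 118 mm over their backs; the gripper's body (76 mm by 178 mm) begins 60 mm behind the grasp point.
Start: joints at [62.853, 18.312, 89.639, -0, 72.044, -1.146], TCP at [252.075, 516.818, 213.976] pointing down, gripper open.
Joint ranges: [-177.97, 177.97], [-48.28, 115.42], [12.27, 149.76], [-77.06, 257.06], [2.81, 150.46], [-146.56, 146.56]. Speed limits (degrees/s): [147.25, 147.25, 180, 180, 180, 180].

### API

Orientations are given as [roll, pitch, yaw] about the fixed x, y, z axes, in that order (R = Rz(yaw) Ry(pitch) Rx(roll)).
In Python, from workcell import env, grab_frame, camera_params, spotter gives the robot as it stands. The module is installed in compiled form; this text tells all that it offers.
- The arm moves only by the shell command python3 -m jog 'ROWS' [FORCE]. ROWS is text: rows parted by semicolons, each of 7 numbers parted by spaces: the turn, a rotation vector about the world's x, y, z in units of 5 degrees (1.0 is 5 degrees), then the shift along the world's x, y, z in units of 25 mm (1.0 is 25 mm), then the opening, from 0 (shut) to 1 (fully open). A call has 1 to 5 rows; each row is the pose to reach, as a shift and turn from the pose commanded when the call began; what a row does not reach only later rows make up. A row lasts 1/8 s, in which the tool goes at most 62.5 mm and 10.7 degrees, less where a joint would pass 70% of its speed; a pose out of reach is approached as far as the arm can. A call with a gripper value outside its range is refused whole. The fingers move at their own pace and stop on an object; FORCE is the grip in N (left out, the last holds). Time passes only in rows, so rows that repeat a pose let the fingers close. It gives the time, the measured TCP pose, the force and the opening at its end, in the units of the state.
- env.state(): the state, without advancing time (a new reading comes with each control period).
- grab_frame(name): name is "scene" or "top" or "wrist"; returns the picture (480x640x3 uint8, red, green, blue); there is no depth.
- camera_params(name): a dict with "K" (3x3 intrinsics, pixels), "dist" ([k1, k2, p1, p2, k3] as OpenCV has them; the pictures are not rectified), "rvec" (rotation vector, rad) and "tvec" (3), from world to camera coordinates, as OpenCV has them. Camera axes: x right, y down, z forward; pixel columns grow to the right and rows downward; lengths in mm; the calibration is good to about 2 mm. A picture is of the moment at which its call begins: read the wrist's pose just before it. camera_params takes no time and is no camera call; for the wrist camera it gives the pose at the moment of the call.
- env.job_done(): hands the job in, once; it reports no verdict.
Trained networks look in the newest picture that a camera, given by its name, has taken for a name from the list of things; names that differ only in an ending like _2 or _b are one class to them, and where a whole thing is asked for, a point or a joint stands for the part that bears it (a point fixed in the world has none). Each returns a list of dicts, best first, with "conf" (0 to 1); they miss things now and then, are a little off and sometimes report something else, mostly with a low value. They report only what shows in the picture. A call takes as long as a camera call. They do not tell look-alikes from the thing itself.
- spotter.look_for(query, camera): "box" ([left, top, width, height] in pixels, round what is visible of it).
- spotter.trace(query, camera): "region" (480x640 bool, what is visible of it) and "box" ([left, top, width, height] in pixels, round what is visible of it).
The state is a dict: "time_s": time; "qpos": joint angles; "qvel": joint speeds; "effort": joint torques, N m; "ee_pos": TCP position; "ee_rot": TCP orientation; "force": force on the tool from outside, world axes, zero at the start; "torque": the same for the moment, N m; "gripper_width": finger opening in mm.
Only numpy, scipy, OpenCV 4.12 (cv2) and the standard library are available. Lean on these libraries where they do the work, as an engineer would, in place of code of your own. Each camera call takes 0.05 s, during which the arm holds its last target. There are 200 camera calls.

## Working session

There is one attempt and no reset: what is moved stays moved. The work goes in short steps, Python scripts to look and compute and a shell command to move; the robot and the scene stay as the last step left them, time stands still between calls to the robot, and variables do not carry over. Pictures are saved under pics/ and viewed, about 8 in all and at most 12, crops included, and the job is handed in when it is done.

```bash
mkdir -p pics; cat > h.py <<'E'
from workcell import env, grab_frame, camera_params, spotter
import numpy as np, cv2
def ray(cam,uv,z):
    "pixel -> world point on plane z"
    p=camera_params(cam); K=np.array(p['K'],float); d=np.array(p['dist'],float)
    R=cv2.Rodrigues(np.array(p['rvec'],float))[0]; t=np.array(p['tvec'],float).ravel()
    n=cv2.undistortPoints(np.array([[uv]],float),K,d)[0,0]
    c=-R.T@t; v=R.T@np.array([n[0],n[1],1.]); return c+v*(z-c[2])/v[2]
def save(cam,name):
    im=grab_frame(cam); cv2.imwrite(f'pics/{name}.png',im[:,:,::-1]); return im
def st():
    s=env.state(); print({k:np.round(s[k],1).tolist() for k in('time_s','ee_pos','ee_rot','force','gripper_width','qpos')})
E
python3 - <<'E'
from h import *
a=save('scene','s1');b=save('top','t1')
cv2.imwrite('pics/both.png',cv2.resize(np.vstack([a,b]),(450,675))[:,:,::-1][:600] if 0 else np.hstack([cv2.resize(a,(400,300)),cv2.resize(b,(400,300))])[:,:,::-1])
for q in ['washed_steel','washed_red','filled_steel','filled_red','caddy','chunk','basket','mat']:
  for c in ['top']:
    for r in spotter.look_for(q,c)[:3]: 
        x,y,w,h=r['box'];print(q,c,np.round(r['box']).tolist(),round(r['conf'],2),np.round(ray(c,(x+w/2,y+h/2),0)).tolist())
st()
p=camera_params('top');R=cv2.Rodrigues(np.array(p['rvec']))[0];print(-R.T@np.array(p['tvec']).ravel())
E
```

```text
washed_steel top [232.0, 271.0, 34.0, 31.0] 0.67 [471.0, 175.0, 0.0]
washed_red top [343.0, 268.0, 28.0, 26.0] 0.97 [478.0, -96.0, 0.0]
filled_steel top [174.0, 153.0, 38.0, 43.0] 0.9 [763.0, 317.0, 0.0]
filled_steel top [240.0, 147.0, 32.0, 50.0] 0.6 [763.0, 154.0, 0.0]
filled_steel top [343.0, 267.0, 30.0, 29.0] 0.44 [476.0, -97.0, 0.0]
filled_red top [494.0, 237.0, 54.0, 32.0] 0.98 [534.0, -506.0, 0.0]
filled_red top [480.0, 295.0, 56.0, 36.0] 0.74 [387.0, -462.0, 0.0]
caddy top [406.0, 226.0, 139.0, 58.0] 0.56 [532.0, -394.0, 0.0]
chunk top [438.0, 239.0, 23.0, 20.0] 0.83 [549.0, -329.0, 0.0]
basket top [80.0, 244.0, 95.0, 93.0] 0.55 [469.0, 483.0, 0.0]
mat top [229.0, 218.0, 157.0, 105.0] 0.97 [507.0, 27.0, 0.0]
{'time_s': 0.5, 'ee_pos': [252.1, 516.8, 213.9], 'ee_rot': [180.0, 0.0, 154.0], 'force': [-0.2, 0.0, -0.5], 'gripper_width': 91.1, 'qpos': [62.9, 18.3, 89.6, -0.0, 72.0, -1.1]}
[ 446.45521458  -33.27292502 1140.6945664 ]
```

View pics/t1.png

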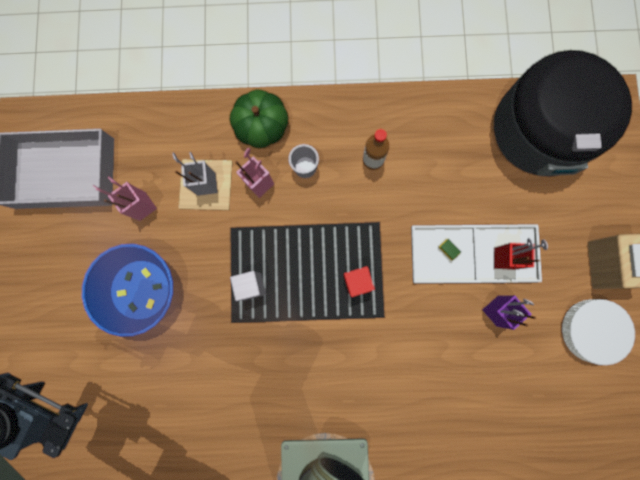

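View pics/s1.png

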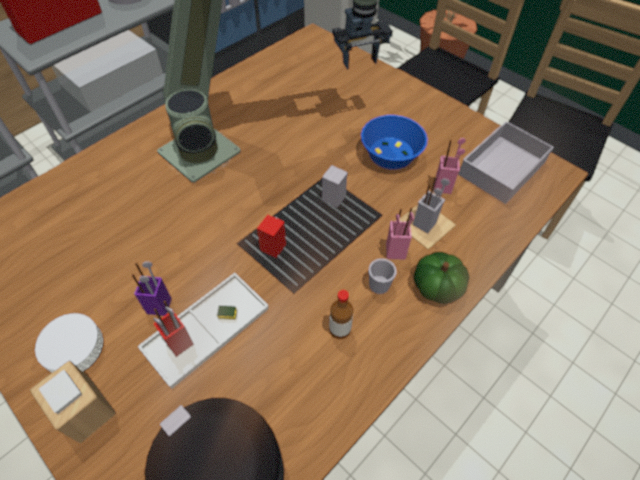

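The red filled holder stands in the caddy (top view, 516,256), so the missing kind is steel. The washed steel holder is at (246,286), the chunk at (450,249) and the basket at (128,290). I'll go to the chunk first.

```bash
R='x'; python3 -m jog '0 0 -6.7 3.7 -11.2 0.4 1;0 0 -6.7 3.7 -11.2 0.4 1;0 0 -6.7 3.7 -11.2 0.4 1;0 0 -6.7 3.7 -11.2 0.4 1;0 0 -6.7 3.7 -11.2 0.4 1' && python3 -m jog '0 0 -6.7 3.7 -11.2 0.4 1;0 0 -6.7 3.7 -11.2 0.4 1;0 0 -6.7 3.7 -11.2 0.4 1;0 0 -6.7 3.7 -11.2 0.4 1;0 0 -6.7 3.7 -11.2 0.4 1' 
python3 - <<'E'
from h import *
st()
save('wrist','w1'); p=camera_params('wrist');print(p['K'],p['dist'])
R=cv2.Rodrigues(np.array(p['rvec']))[0];print(-R.T@np.array(p['tvec']).ravel(),R[2])
grab_frame('top')
for q,z in [('washed_steel',112),('chunk',26),('caddy',20),('basket',75)]:
    for r in spotter.trace(q,'top')[:1]:
        c=max(cv2.findContours(r['region'].astype(np.uint8),0,1)[0],key=cv2.contourArea)[:,0,:]
        w=np.array([ray('top',u.astype(float),z)[:2] for u in c],np.float32)
        print(q,round(r['conf'],2),r['box'],cv2.minAreaRect(w))
E
```

```text
time_s: 1.12
ee_pos: [344.9, 234.6, 224.3]
ee_rot: [180.0, 0.0, 120.4]
force: [0.8, 0.3, 0.0]
gripper_width: 91.0
time_s: 1.75
ee_pos: [437.6, -45.7, 234.4]
ee_rot: [179.9, 0.0, 86.9]
force: [0.8, 1.3, 0.4]
gripper_width: 91.4
{'time_s': 1.8, 'ee_pos': [437.6, -45.7, 234.4], 'ee_rot': [179.9, 0.0, 86.9], 'force': [0.8, 1.3, 0.4], 'gripper_width': 91.4, 'qpos': [-7.5, 5.2, 103.8, -0.0, 70.9, -4.3]}
[[357.49891357   0.         323.6195976 ]
 [  0.         357.49891357 241.5993055 ]
 [  0.           0.           1.        ]] [-0.04024639  0.          0.          0.          0.        ]
[443.92473888  34.21303988 405.07917601] [-0.0131342  -0.29502381 -0.95539962]
washed_steel 0.72 [232.7, 270.8, 31.6, 28.4] ((472.0826721191406, 156.23561096191406), (57.438880920410156, 69.17142486572266), 12.29847526550293)
caddy 0.92 [407.0, 225.2, 135.7, 58.1] ((536.1829223632812, -387.29229736328125), (316.8799743652344, 143.098388671875), 88.21651458740234)
basket 0.9 [81.0, 245.8, 92.0, 91.9] ((471.3923645019531, 450.14825439453125), (215.69383239746094, 214.41770935058594), 0.6712018251419067)
```

```bash
python3 -m jog '0 0 -6.7 4.1 -10.8 -1.4 1;0 0 -6.7 4.1 -10.8 -1.4 1;0 0 -6.7 4.1 -10.8 -1.4 1;0 0 -6.7 4.1 -10.8 -1.4 1;0 0 -6.7 4.1 -10.8 -1.4 1' 
cat >> h.py <<'E'
def rects(cam,q,z,n=1):
    for r in spotter.trace(q,cam)[:n]:
        c=max(cv2.findContours(r['region'].astype(np.uint8),0,1)[0],key=cv2.contourArea)[:,0,:]
        w=np.array([ray(cam,u.astype(float),z)[:2] for u in c],np.float32)
        (c,s,a)=cv2.minAreaRect(w);print(q,round(r['conf'],2),np.round(r['box']),np.round(c,1),np.round(s,1),round(a,1))
E
python3 - <<'E'
from h import *
st();save('wrist','w2');rects('wrist','chunk',20,2);rects('wrist','caddy',20)
E
```

```text
time_s: 2.68
ee_pos: [540.7, -313.7, 198.3]
ee_rot: [-180.0, -0.0, 53.6]
force: [0.4, 0.9, 0.2]
gripper_width: 91.1
{'time_s': 2.7, 'ee_pos': [540.7, -313.7, 198.3], 'ee_rot': [-180.0, -0.0, 53.6], 'force': [0.4, 0.9, 0.2], 'gripper_width': 91.1, 'qpos': [-31.2, 23.4, 84.1, 0.0, 72.5, 5.3]}
caddy 0.92 [218. 110. 227. 269.] [ 535.9 -341. ] [222.1 141.8] 88.6
```

View pics/w2.png

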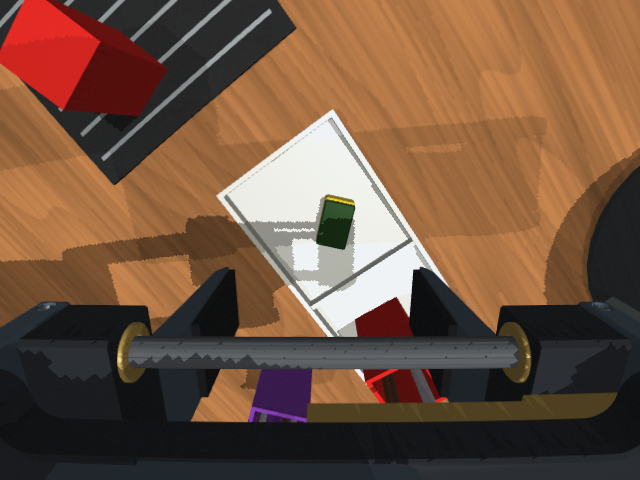

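The chunk's green top has corners at about (325,199), (355,206), (346,249) and (317,242). The bay is otherwise clear.

```bash
python3 - <<'E'
from h import *
w=np.array([ray('wrist',u,31)[:2] for u in [(325,200),(355,207),(346,249),(317,242)]],np.float32);print(w,w.mean(0))
print(cv2.minAreaRect(w)); e=w[3]-w[0]+w[2]-w[1];print(np.degrees(np.arctan2(e[1],e[0])))
st()
E
```

```text
[[ 554.0832  -295.5073 ]
 [ 573.2262  -318.07974]
 [ 541.67194 -347.49802]
 [ 522.83563 -324.5437 ]] [ 547.9542 -321.4072]
((547.8775634765625, -321.5026550292969), (44.48263168334961, 29.637304306030273), 42.89939880371094)
-137.05322
{'time_s': 2.8, 'ee_pos': [540.1, -312.7, 197.9], 'ee_rot': [-179.9, -0.0, 53.5], 'force': [-0.4, 1.0, -0.7], 'gripper_width': 91.0, 'qpos': [-31.1, 23.4, 84.2, 0.0, 72.5, 5.3]}
```

```bash
python3 -m jog '0 0 -2.1 .32 -.35 -2.5 .6;0 0 -2.1 .32 -.35 -5 .6;0 0 -2.1 .32 -.35 -7 .6;0 0 -2.1 .32 -.35 -7.5 .6;0 0 -2.1 .32 -.35 -7.5 .6' 10 && python3 -m jog '0 0 0 0 0 0 .1;0 0 0 0 0 0 .1;0 0 0 0 0 0 .1;0 0 0 0 0 0 .1' 10 && python3 -m jog '0 0 0 0 0 2 .1;0 0 0 0 0 4 .1;0 0 0 0 0 6 .1;0 0 0 0 0 8 .1;0 0 0 0 0 8.5 .1'
python3 -c "
from h import *
st();save('wrist','w3')"
```

```text
time_s: 3.45
ee_pos: [548.3, -320.8, 12.4]
ee_rot: [180.0, -0.0, 43.1]
force: [0.9, 0.7, 0.6]
gripper_width: 55.0
time_s: 3.95
ee_pos: [548.3, -322.4, 13.0]
ee_rot: [179.9, -0.0, 43.0]
force: [-0.4, 0.9, 6.4]
gripper_width: 30.2
time_s: 4.58
ee_pos: [548.8, -322.8, 228.1]
ee_rot: [179.6, -0.1, 43.0]
force: [0.3, 0.8, -0.5]
gripper_width: 30.1
{'time_s': 4.6, 'ee_pos': [548.8, -322.8, 228.1], 'ee_rot': [179.6, -0.1, 43.0], 'force': [0.3, 0.8, -0.5], 'gripper_width': 30.1, 'qpos': [-31.5, 23.3, 80.0, -0.0, 76.3, 15.5]}
```

```bash
python3 -m jog '0 0 5 -1.04 10.3 0 .1;0 0 5 -1.04 10.3 0 .1;0 0 5 -1.04 10.3 0 .1;0 0 5 -1.04 10.3 0 .1;0 0 5 -1.04 10.3 0 .1' && python3 -m jog '0 0 5 -1.04 10.3 0 .1;0 0 5 -1.04 10.3 0 .1;0 0 5 -1.04 10.3 0 .1;0 0 5 -1.04 10.3 0 .1;0 0 5 -1.04 10.3 0 .1' && python3 -m jog '0 0 5 -1.04 10.3 0 .1;0 0 5 -1.04 10.3 0 .1;0 0 5 -1.04 10.3 0 .1;0 0 5 -1.04 10.3 0 .1;0 0 5 -1.04 10.3 0 .1'
python3 -c "
from h import *
st();grab_frame('top');rects('top','basket',75)"
```

```text
time_s: 5.25
ee_pos: [519.8, -61.1, 222.1]
ee_rot: [-179.8, 0.0, 68.3]
force: [0.5, -1.1, -0.8]
gripper_width: 29.7
time_s: 5.88
ee_pos: [495.0, 195.3, 222.3]
ee_rot: [-179.9, 0.0, 93.2]
force: [0.0, -0.5, 0.3]
gripper_width: 29.6
time_s: 6.5
ee_pos: [469.7, 452.4, 221.6]
ee_rot: [-179.9, 0.0, 118.1]
force: [1.1, -1.2, 0.0]
gripper_width: 29.8
{'time_s': 6.5, 'ee_pos': [469.7, 452.4, 221.6], 'ee_rot': [-179.9, 0.0, 118.1], 'force': [1.1, -1.2, 0.0], 'gripper_width': 29.8, 'qpos': [42.9, 25.2, 77.8, -0.0, 77.1, 14.8]}
basket 0.56 [ 85. 244.  88.  94.] [474.7 438.2] [217.7 192.9] 13.3
```

```bash
python3 -m jog '0 0 0 0 0 -2.4 .1;0 0 0 0 0 -4.6 .1;0 0 0 0 0 -6.6 .1;0 0 0 0 0 -6.8 .1;0 0 0 0 0 -6.8 .1' && python3 -m jog '0 0 0 0 0 0 .6;0 0 0 0 0 0 .6;0 0 0 0 0 0 .6' && python3 -m jog '0 0 0 0 0 2.4 .6;0 0 0 0 0 4.8 .6;0 0 0 0 0 7.2 .6;0 0 0 0 0 7.6 .6;0 0 0 0 0 7.6 .6' && python3 -m jog '0 0 -5.6 0 -11.9 0 1;0 0 -5.6 0 -11.9 0 1;0 0 -5.6 0 -11.9 0 1;0 0 -5.6 0 -11.9 0 1;0 0 -5.6 0 -11.9 0 1'
python3 - <<'E'
from h import *
st();a=save('wrist','w4');b=grab_frame('top')
cv2.imwrite('pics/c4.png',np.hstack([a[:,60:560],cv2.resize(b[230:350,70:190],(300,480))])[:,:,::-1])
rects('wrist','washed_steel',112,2);rects('top','chunk',10)
E
```

```text
time_s: 7.22
ee_pos: [471.0, 449.9, 55.4]
ee_rot: [179.9, -0.0, 117.9]
force: [0.8, -0.1, 0.3]
gripper_width: 29.8
time_s: 7.6
ee_pos: [469.9, 451.0, 55.1]
ee_rot: [179.9, -0.0, 118.0]
force: [-0.6, 0.2, -0.5]
gripper_width: 53.9
time_s: 8.22
ee_pos: [469.5, 450.6, 244.6]
ee_rot: [179.9, -0.0, 118.0]
force: [0.3, 0.5, -1.0]
gripper_width: 54.9
time_s: 8.85
ee_pos: [467.9, 150.5, 241.6]
ee_rot: [-179.8, 0.1, 90.0]
force: [0.4, -0.3, 0.7]
gripper_width: 91.3
{'time_s': 8.8, 'ee_pos': [467.9, 150.5, 241.6], 'ee_rot': [-179.8, 0.1, 90.0], 'force': [0.4, -0.3, 0.7], 'gripper_width': 91.3, 'qpos': [16.5, 9.9, 97.1, -0.0, 73.3, 16.5]}
washed_steel 0.65 [292. 166.  72.  85.] [471.4 172.3] [54.4 65.5] 12.4
chunk 0.75 [364. 130.  25.  39.] [ 812.1 -156. ] [ 55.8 104.1] 74.1
```

View pics/c4.png

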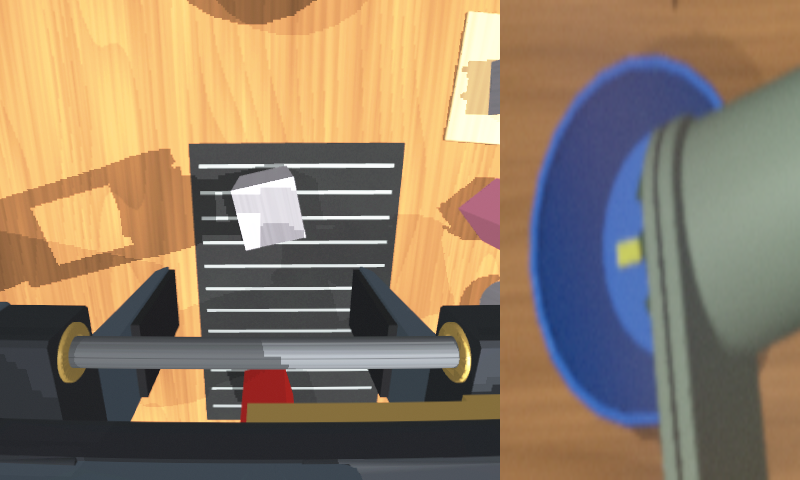

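The washed steel holder's top face in the wrist view (full frame) has corners at (292,191), (354,177), (366,237) and (307,250). The crop of the basket is half hidden by the arm, so I'll check the chunk later.

```bash
python3 - <<'E'
from h import *
w=np.array([ray('wrist',u,112)[:2] for u in [(292,191),(354,177),(366,237),(307,250)]],np.float32);print(w,w.mean(0))
print(cv2.minAreaRect(w)); e=w[1]-w[0]+w[2]-w[3];print(np.degrees(np.arctan2(e[1],e[0])))
st()
E
```

```text
[[442.09656 188.74257]
 [494.26483 200.42659]
 [505.97147 148.17221]
 [453.9966  136.20296]] [474.08237 168.38608]
((474.1165466308594, 168.3775177001953), (53.460533142089844, 53.870418548583984), 12.76198673248291)
12.796091
{'time_s': 9.0, 'ee_pos': [468.8, 152.4, 242.3], 'ee_rot': [-179.8, 0.0, 89.9], 'force': [-0.2, 0.2, -0.4], 'gripper_width': 91.0, 'qpos': [16.7, 9.9, 96.9, 0.0, 73.3, 16.8]}
```

```bash
cat >> h.py <<'E'
from scipy.spatial.transform import Rotation as Ro
def tool(yaw,tilt):
    "tool R: jaw along direction yaw (deg); tilt about the jaw axis, + = fingers pointing to +y' "
    a=np.array([np.cos(np.radians(yaw)),np.sin(np.radians(yaw)),0])
    return Ro.from_rotvec(np.radians(tilt)*a)*Ro.from_euler('xyz',[180,0,yaw+90],degrees=True)
def goal(pos,R):
    s=env.state(); R0=Ro.from_euler('xyz',s['ee_rot'],degrees=True)
    print('units',np.round(np.degrees((R*R0.inv()).as_rotvec())/5,2),np.round((np.array(pos)-s['ee_pos'])/25,2))
E
python3 -c "
from h import *
st();goal([488.5,104.3,127.3],tool(12.8,45))"
```

```text
{'time_s': 9.0, 'ee_pos': [468.8, 152.4, 242.3], 'ee_rot': [-179.8, 0.0, 89.9], 'force': [-0.2, 0.2, -0.4], 'gripper_width': 91.0, 'qpos': [16.7, 9.9, 96.9, 0.0, 73.3, 16.8]}
units [8.97 0.96 2.43] [ 0.79 -1.92 -4.6 ]
```

```bash
python3 -m jog '9 .96 2.43 .8 -1.9 0 1;9 .96 2.43 .8 -1.9 0 1;9 .96 2.43 .8 -1.9 -1 1;9 .96 2.43 .8 -1.9 -3 1;9 .96 2.43 .8 -1.9 -4.6 1' && python3 -m jog '0 0 0 0 0 0 1;0 0 0 0 0 0 1'
python3 - <<'E'
from h import *
st();goal([472.8,173.3,56.6],tool(12.8,45));a=save('wrist','w5');rects('wrist','washed_steel',112)
E
```

```text
time_s: 9.68
ee_pos: [489.3, 105.7, 126.0]
ee_rot: [179.9, -45.4, 102.8]
force: [-0.1, 0.5, 0.1]
gripper_width: 91.2
time_s: 9.93
ee_pos: [490.2, 106.6, 130.1]
ee_rot: [179.6, -45.1, 103.1]
force: [0.3, -0.2, 0.2]
gripper_width: 91.3
{'time_s': 9.9, 'ee_pos': [490.2, 106.6, 130.1], 'ee_rot': [179.6, -45.1, 103.1], 'force': [0.3, -0.2, 0.2], 'gripper_width': 91.3, 'qpos': [-14.2, 26.8, 105.9, 40.7, 75.8, -47.8]}
units [-0.04  0.05  0.  ] [-0.7   2.67 -2.94]
washed_steel 0.71 [275. 184.  84. 126.] [475.9 150.3] [54.4 88.7] 13.0
```

View pics/w5.png

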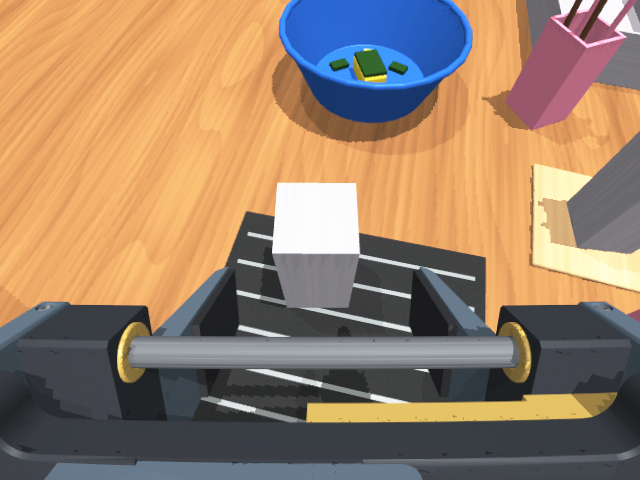

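The chunk lies in the basket (370,65). The holder is squarely between the open fingers.

```bash
python3 -m jog '0 0 0 -.17 .67 -.73 1;0 0 0 -.35 1.33 -1.47 1;0 0 0 -.52 2 -2.2 1;0 0 0 -.7 2.67 -2.94 1;0 0 0 -.7 2.67 -2.94 1' && python3 -m jog '0 0 0 0 0 0 .4;0 0 0 0 0 0 .4;0 0 0 0 0 0 .4;0 0 0 0 0 0 .4' 25 && python3 -m jog '0 0 0 0 0 .5 .4;0 0 0 0 0 2 .4;0 0 0 0 0 3.5 .4'
python3 - <<'E'
from h import *
st()
y=np.array([-.2215,.975,0]);z=np.array([0,0,1.])
C=np.array([470,125,31.]);G=C+12*y+8*z;T=G+19*.7071*(-y-z);print(T)
goal(T+60*z,tool(12.8,-45))
E
```

```text
time_s: 10.65
ee_pos: [471.5, 173.7, 56.7]
ee_rot: [179.6, -45.1, 103.2]
force: [-1.6, -0.5, 0.7]
gripper_width: 91.4
time_s: 11.15
ee_pos: [472.1, 172.0, 55.7]
ee_rot: [179.7, -45.2, 103.0]
force: [-0.6, -0.9, 0.8]
gripper_width: 54.1
time_s: 11.52
ee_pos: [471.9, 172.2, 144.2]
ee_rot: [179.7, -45.2, 102.9]
force: [-0.0, -0.2, -1.8]
gripper_width: 54.2
{'time_s': 11.5, 'ee_pos': [471.9, 172.2, 144.2], 'ee_rot': [179.7, -45.2, 102.9], 'force': [-0.0, -0.2, -1.8], 'gripper_width': 54.2, 'qpos': [-7.8, 23.7, 109.0, 44.1, 72.7, -44.1]}
[470.31783035 123.6009725   25.5651    ]
units [-17.59  -3.95  -0.02] [-0.06 -1.94 -2.35]
```

```bash
python3 -m jog '-8.8 -2 0 0 -1 0 .4;-8.8 -2 0 0 -1 0 .4;-8.8 -2 0 0 -1 0 .4;-8.8 -2 0 0 -1 0 .4;-8.8 -2 0 0 -1 0 .4' && python3 -m jog '-8.8 -2 0 0 -1 0 .4;-8.8 -2 0 0 -1 0 .4;-8.8 -2 0 0 -1 0 .4;-8.8 -2 0 0 -1 0 .4;-8.8 -2 0 0 -1 0 .4'
python3 - <<'E'
from h import *
st(); goal([470.3,123.6,25.6],tool(12.8,-45));save('wrist','w6');save('scene','s6')
E
```

```text
time_s: 12.15
ee_pos: [471.5, 149.4, 144.4]
ee_rot: [179.7, 0.1, 103.1]
force: [0.1, 0.2, -1.7]
gripper_width: 54.0
time_s: 12.78
ee_pos: [471.3, 123.8, 141.8]
ee_rot: [-179.9, 45.1, 103.3]
force: [-0.1, -0.2, -0.7]
gripper_width: 53.8
{'time_s': 12.8, 'ee_pos': [471.3, 123.8, 141.8], 'ee_rot': [-179.9, 45.1, 103.3], 'force': [-0.1, -0.2, -0.7], 'gripper_width': 53.8, 'qpos': [39.2, 25.4, 106.3, -40.9, 76.3, 46.3]}
units [ 0.03 -0.01 -0.07] [-0.04 -0.01 -4.65]
```

View pics/s6.png

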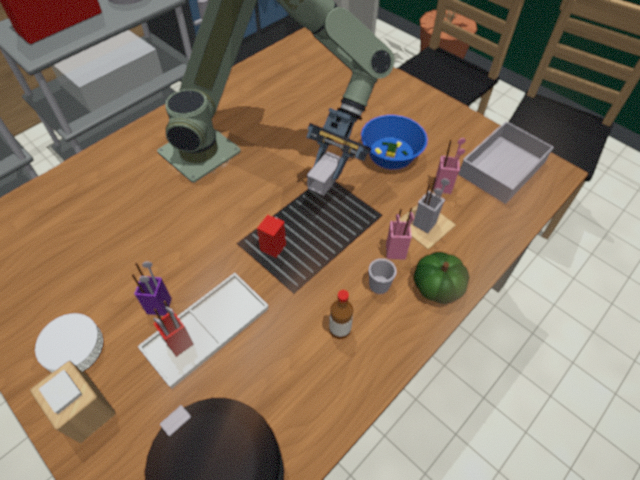

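The holder is held level (322,175) with its mouth toward the red one, and it is clear of everything.

```bash
python3 -m jog '0 0 0 0 0 -2 .4;0 0 0 0 0 -3.5 .4;0 0 0 0 0 -4.3 .4;0 0 0 0 0 -4.5 .4;0 0 0 0 0 -4.5 .4' && python3 -m jog '0 0 0 0 0 -.08 .4;0 0 0 0 0 -.12 .4;0 0 0 0 0 -.12 .4'
```

```text
time_s: 13.5
ee_pos: [472.7, 122.2, 31.4]
ee_rot: [179.8, 45.0, 102.8]
force: [-0.5, -0.3, -0.9]
gripper_width: 53.7
time_s: 13.88
ee_pos: [472.2, 122.5, 27.8]
ee_rot: [179.8, 45.1, 102.9]
force: [0.2, 0.3, -0.2]
gripper_width: 53.9
```

```bash
python3 -m jog '0 0 0 0 0 -.05 .4;0 0 0 0 0 -.1 .4;0 0 0 0 0 -.1 .4' && python3 -m jog '0 0 0 0 0 -.04 .4;0 0 0 0 0 -.08 .4;0 0 0 0 0 -.08 .4'
```

```text
time_s: 14.25
ee_pos: [472.2, 122.3, 25.7]
ee_rot: [179.9, 45.1, 102.9]
force: [-2.2, 1.7, 5.6]
gripper_width: 53.8
time_s: 14.62
ee_pos: [472.2, 122.2, 25.6]
ee_rot: [179.8, 45.3, 102.9]
force: [-4.6, 5.3, 16.9]
gripper_width: 53.8
```

```bash
python3 -m jog '0 0 0 0 0 0 1;0 0 0 0 0 0 1;0 0 0 0 0 0 1' && python3 -m jog '0 0 0 -.32 1.4 1.4 1;0 0 0 -.64 2.8 2.8 1;0 0 0 -.64 2.8 4 1;0 0 0 -.64 2.8 5 1' && python3 -m jog '8.8 2 0 .6 -2.8 0 1;8.8 2 0 .6 -2.8 0 1;8.8 2 0 .6 -2.8 0 1;8.8 2 0 .6 -2.8 0 1;8.8 2 0 .6 -2.8 0 1'
python3 - <<'E'
from h import *
st();save('wrist','w7');rects('wrist','washed_steel',58)
y=np.array([-.2215,.975,0]);z=np.array([0,0,1.])
C=np.array([471.9,123.6,31.]);G=C-8*y+8*z;T=G+19*.7071*(y-z);print(T)
goal(T-90*.7071*(y-z),tool(12.8,45))
E
```

```text
time_s: 15.0
ee_pos: [472.0, 122.1, 22.7]
ee_rot: [179.9, 45.1, 103.0]
force: [0.3, -0.6, 0.4]
gripper_width: 81.1
time_s: 15.5
ee_pos: [456.1, 192.8, 148.8]
ee_rot: [179.9, 45.1, 103.0]
force: [-0.2, 0.2, -0.1]
gripper_width: 91.3
time_s: 16.12
ee_pos: [471.5, 120.0, 148.6]
ee_rot: [179.7, -0.1, 102.6]
force: [-0.4, 0.2, 0.1]
gripper_width: 91.7
{'time_s': 16.1, 'ee_pos': [471.5, 120.0, 148.6], 'ee_rot': [179.7, -0.1, 102.6], 'force': [-0.4, 0.2, 0.1], 'gripper_width': 91.7, 'qpos': [12.8, 13.4, 106.8, 0.2, 59.5, 0.1]}
washed_steel 0.82 [286. 162.  76. 142.] [470.8 128. ] [ 55.3 112.3] 12.9
[470.69616965 128.8990275   25.5651    ]
units [8.76 2.02 0.03] [ 0.55 -2.15 -2.35]
```

View pics/w7.png

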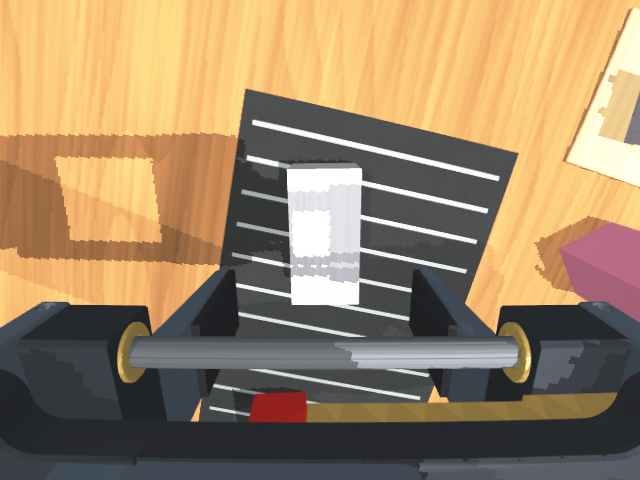

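The holder lies flat, aligned with the jaws, at about (325,235) px; its measured centre (471,128) and yaw 12.9° match the plan. Regrasping.

```bash
python3 -m jog '8.8 2 0 .55 -2.15 0 1;8.8 2 0 .55 -2.15 0 1;8.8 2 0 .55 -2.15 0 1;8.8 2 0 .55 -2.15 -1 1;8.8 2 0 .55 -2.15 -2.35 1' && python3 -m jog '0 0 0 -.14 .62 -.64 1;0 0 0 -.28 1.24 -1.28 1;0 0 0 -.42 1.86 -1.9 1;0 0 0 -.56 2.48 -2.45 1;0 0 0 -.56 2.48 -2.45 1' && python3 -c "
from h import *
st();goal([470.7,128.9,25.6],tool(12.8,45))"
```

```text
time_s: 16.85
ee_pos: [485.3, 67.6, 87.6]
ee_rot: [179.7, -45.3, 102.8]
force: [-0.2, -0.2, -0.1]
gripper_width: 91.1
time_s: 17.48
ee_pos: [469.2, 131.9, 27.0]
ee_rot: [180.0, -45.2, 102.9]
force: [-0.2, -0.1, -0.0]
gripper_width: 91.4
{'time_s': 17.5, 'ee_pos': [469.2, 131.9, 27.0], 'ee_rot': [180.0, -45.2, 102.9], 'force': [-0.2, -0.1, -0.0], 'gripper_width': 91.4, 'qpos': [-12.1, 34.1, 113.8, 45.7, 64.0, -57.7]}
units [-0.04 -0.01 -0.02] [ 0.06 -0.12 -0.06]
```

```bash
python3 -m jog '0 0 0 .04 -.1 0 1;0 0 0 .04 -.1 0 .4;0 0 0 .04 -.1 0 .4;0 0 0 .04 -.1 0 .4;0 0 0 .04 -.1 0 .4' 25 && python3 -m jog '0 0 0 0 0 1 .4;0 0 0 0 0 3 .4;0 0 0 0 0 5 .4;0 0 0 0 0 6.5 .4' && python3 -m jog '-8.8 -2 0 0 -3 .5 .4;-8.8 -2 0 0 -3 .5 .4;-8.8 -2 0 0 -3 .5 .4;-8.8 -2 0 0 -3 .5 .4;-8.8 -2 0 0 -3 .5 .4'
python3 - <<'E'
from h import *
st();goal([535,-290,210],tool(-1.6,-45))
E
```

```text
time_s: 18.1
ee_pos: [471.8, 127.9, 28.1]
ee_rot: [179.7, -45.2, 103.0]
force: [-0.6, -0.1, -0.2]
gripper_width: 54.1
time_s: 18.6
ee_pos: [471.8, 127.9, 192.2]
ee_rot: [179.6, -45.1, 103.0]
force: [1.1, 0.5, -2.3]
gripper_width: 53.8
time_s: 19.23
ee_pos: [470.9, 54.9, 203.6]
ee_rot: [179.7, 0.1, 103.1]
force: [-0.1, 1.2, -0.8]
gripper_width: 53.9
{'time_s': 19.2, 'ee_pos': [470.9, 54.9, 203.6], 'ee_rot': [179.7, 0.1, 103.1], 'force': [-0.1, 1.2, -0.8], 'gripper_width': 53.9, 'qpos': [5.3, 9.5, 103.3, -0.0, 66.9, -7.8]}
units [-8.97 -0.85 -2.81] [  2.56 -13.8    0.26]
```

```bash
python3 -m jog '-4.5 -.42 -1.4 1.35 -7.4 0 .4;-4.5 -.42 -1.4 1.35 -7.4 0 .4;-4.5 -.42 -1.4 1.35 -7.4 0 .4;-4.5 -.42 -1.4 1.35 -7.4 0 .4;-4.5 -.42 -1.4 1.35 -7.4 0 .4' && python3 -m jog '-4.5 -.42 -1.4 1.35 -7.4 0 .4;-4.5 -.42 -1.4 1.35 -7.4 0 .4;-4.5 -.42 -1.4 1.35 -7.4 0 .4;-4.5 -.42 -1.4 1.35 -7.4 0 .4;-4.5 -.42 -1.4 1.35 -7.4 0 .4'
python3 - <<'E'
from h import *
st();goal([538,-313,85],tool(-1.6,-45))
a=save('scene','s8');b=save('top','t8');w=save('wrist','w8')
cv2.imwrite('pics/c8.png',np.hstack([cv2.resize(a[220:420,80:320],(480,400)),cv2.resize(w,(320,400))])[:,:,::-1])
E
```

```text
time_s: 19.85
ee_pos: [504.9, -131.7, 202.5]
ee_rot: [-178.5, 22.4, 96.1]
force: [0.8, 0.3, -1.0]
gripper_width: 53.7
time_s: 20.48
ee_pos: [539.2, -316.0, 202.7]
ee_rot: [180.0, 45.0, 88.2]
force: [0.9, -0.2, -1.0]
gripper_width: 54.0
{'time_s': 20.5, 'ee_pos': [539.2, -316.0, 202.7], 'ee_rot': [180.0, 45.0, 88.2], 'force': [0.9, -0.2, -1.0], 'gripper_width': 54.0, 'qpos': [-9.4, 21.6, 101.8, -52.4, 62.1, 20.6]}
units [-0.01  0.    0.03] [-0.05  0.12 -4.71]
```

View pics/c8.png

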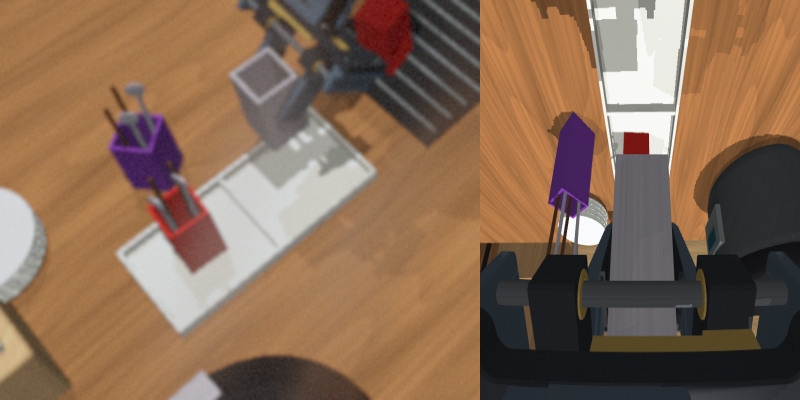

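The holder is upright with its mouth up over the free bay, clear of its neighbours. Lowering.

```bash
python3 -m jog '0 0 0 0 .12 -2 .4;0 0 0 0 .12 -3.5 .4;0 0 0 0 .12 -4.7 .4;0 0 0 0 .12 -4.7 .4' && python3 -m jog '0 0 0 0 0 -.4 .4;0 0 0 0 0 -.7 .4;0 0 0 0 0 -.9 .4;0 0 0 0 0 -.9 .4'
python3 - <<'E'
from h import *
st();goal([538,-313,57],tool(-1.6,-45))
E
```

```text
time_s: 21.12
ee_pos: [538.4, -312.8, 83.8]
ee_rot: [-179.7, 45.0, 88.6]
force: [0.4, 0.4, -0.9]
gripper_width: 53.7
time_s: 21.62
ee_pos: [539.2, -314.0, 62.9]
ee_rot: [180.0, 45.0, 88.2]
force: [-0.3, 0.4, -1.1]
gripper_width: 53.9
{'time_s': 21.6, 'ee_pos': [539.2, -314.0, 62.9], 'ee_rot': [180.0, 45.0, 88.2], 'force': [-0.3, 0.4, -1.1], 'gripper_width': 53.9, 'qpos': [-9.2, 31.9, 109.7, -62.4, 52.4, 39.0]}
units [0.01 0.   0.03] [-0.05  0.04 -0.24]
```

```bash
python3 -m jog '0 0 0 0 0 -.06 .4;0 0 0 0 0 -.12 .4;0 0 0 0 0 -.12 .4'; python3 -m jog '0 0 0 0 0 -.06 .4;0 0 0 0 0 -.1 .4;0 0 0 0 0 -.1 .4'
```

```text
time_s: 22.0
ee_pos: [539.3, -313.9, 59.9]
ee_rot: [180.0, 45.0, 88.2]
force: [1.3, -0.5, -0.9]
gripper_width: 53.7
time_s: 22.38
ee_pos: [539.3, -313.9, 57.4]
ee_rot: [180.0, 45.0, 88.2]
force: [0.3, -0.1, -1.3]
gripper_width: 53.7
```

```bash
python3 -m jog '0 0 0 0 0 -.06 .4;0 0 0 0 0 -.1 .4;0 0 0 0 0 -.1 .4'
```

```text
time_s: 22.75
ee_pos: [539.5, -314.2, 56.0]
ee_rot: [179.9, 45.1, 88.2]
force: [-1.4, 1.6, 5.0]
gripper_width: 53.7
```

```bash
python3 -m jog '0 0 0 0 0 -.05 .4;0 0 0 0 0 -.08 .4;0 0 0 0 0 -.08 .4'
```

```text
time_s: 23.12
ee_pos: [539.4, -314.5, 55.9]
ee_rot: [179.9, 45.3, 88.1]
force: [-1.7, 6.2, 14.0]
gripper_width: 54.0
```

```bash
python3 -m jog '0 0 0 0 0 0 1;0 0 0 0 0 0 1;0 0 0 0 0 0 1;0 0 0 0 0 0 1' && python3 -m jog '0 0 0 0 1 1 1;0 0 0 0 2 2 1;0 0 0 0 3 3 1;0 0 0 0 4 4.5 1;0 0 0 0 5 6.5 1' && python3 -m jog '8.8 0 0 -3 3 0 1;8.8 0 0 -3 5 0 1;8.8 0 0 -3 6 0 1;8.8 0 0 -3 6 0 1;8.8 0 0 -3 6 0 1'
python3 - <<'E'
from h import *
st()
a=save('scene','s9');b=save('top','t9')
cv2.imwrite('pics/c9.png',np.hstack([cv2.resize(a[190:390,80:320],(400,480)),cv2.resize(b[200:350,330:560],(400,480))])[:,:,::-1])
rects('top','washed_steel',113,2);rects('top','washed_red',112);rects('top','filled_red',113,2)
E
```

```text
time_s: 23.62
ee_pos: [539.2, -314.0, 52.7]
ee_rot: [-180.0, 45.0, 88.2]
force: [0.0, 0.5, -0.1]
gripper_width: 90.0
time_s: 24.25
ee_pos: [538.6, -188.1, 215.6]
ee_rot: [-179.8, 45.0, 88.4]
force: [0.7, -0.7, 0.6]
gripper_width: 91.1
time_s: 24.88
ee_pos: [464.3, -40.9, 216.1]
ee_rot: [-178.9, 1.1, 88.5]
force: [-0.3, 0.7, 0.2]
gripper_width: 91.3
{'time_s': 24.9, 'ee_pos': [464.3, -40.9, 216.1], 'ee_rot': [-178.9, 1.1, 88.5], 'force': [-0.3, 0.7, 0.2], 'gripper_width': 91.3, 'qpos': [-5.6, 9.0, 102.1, -1.2, 70.0, -3.7]}
washed_steel 0.81 [435. 238.  32.  27.] [ 537.  -299.1] [77.5 58.9] 88.2
filled_red 0.97 [482. 296.  55.  34.] [ 396.2 -423.2] [114.9  71.5] 74.2
filled_red 0.74 [494. 239.  57.  31.] [ 523.5 -457.8] [ 66.  132.3] 5.7
```

View pics/c9.png

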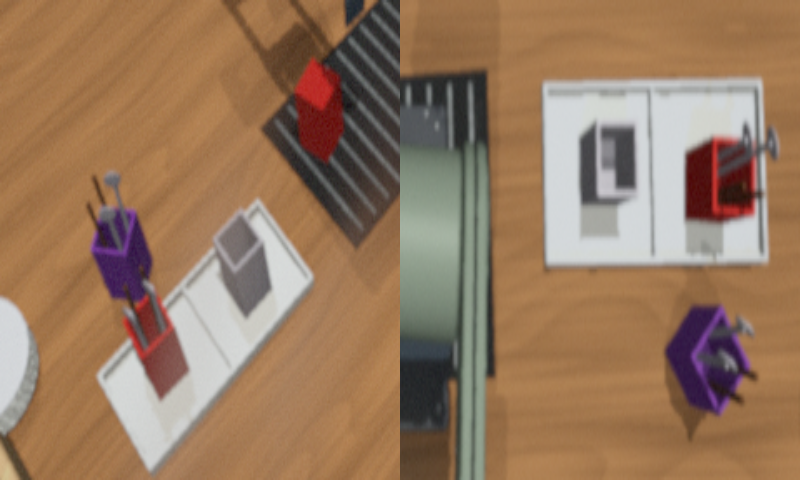

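The steel holder stands upright with its mouth open in the free bay. The red washed holder, the filled red one and the purple look-alike are unmoved. Handing in.

```bash
python3 -c "
from workcell import env; print(env.job_done())"
```

```text
the job is handed in; nothing more can be done
None
```

The job is done and handed in at about 25 s of robot time. No verdict is reported, so success rests on my own checks.

**What I did:** The caddy already held a red holder, so the missing kind was steel. I put the pumpkin in the blue basket. Then I laid the washed steel holder on its side on the mat, regrasped it, turned it mouth up and set it in the free bay.

**Last checks:**
- **Holder:** the scene and top pictures show the steel holder upright, mouth up, inside the free bay. The tool is clear of everything.
- **Neighbours:** the washed red holder, the filled red holder and the purple look-alike look unmoved in those pictures. I did not view the filled steel holder, the bottle or the cup again after placing. The arm did not go near them.
- **Pumpkin:** a wrist picture taken after the drop shows it in the basket.
- **Forces:** the highest reading was about 18 N, when I set the holder down on its side.

**Misses:** The detector missed the chunk in the wrist view, so I measured it from its corners in the picture. At the end it missed the washed red holder in the top view, where the arm covered it. It also gave a false chunk detection near the bottle, and it ranked the purple look-alike first as filled_red. I judged those from the pictures instead.

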